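# Unload the ornament press under its stop button

### The arm

A 7-joint arm with a two-finger parallel gripper is mounted at the origin on the work surface. World frame = base frame: x ahead of the robot, y to its left, z up, the work surface at z = 0. Lengths are in mm, angles in rad, forces in N, time in s.
With the tool pointing down it reaches from about 400 to 875 mm from the base axis. Payload 19.3 kg.
Tool frame: the origin (TCP) lies at the very end of the fingers, on their centre line; the grasp point (between the pads) lies 19 mm behind it (grip_point_offset is the z of the grasp point in the tool frame, in mm); z points along the fingers, x is the direction in which the jaws open and shut, and the axes are right-handed (so a half turn about z gives the same grasp; the last joint's range is limited). The gripper opens to 85 mm and grips with 20 to 120 N. Pads are 22 mm wide; open, the fingers measure 114 mm over their backs; the gripper's body (76 mm by 85 mm) begins 54 mm behind the grasp point. The pads swing forward as they close: fully open they stand 13 mm farther back than shut.
Start: joints at [1.279, 0.521, -0.036, 1.599, 0.021, 1.021, -0.113], TCP at [137.463, -609.687, 231.291] pointing down, gripper open.
Joint ranges: [-2.91, 2.91], [-0.3, 2.13], [-1.5, 1.42], [0.17, 2.43], [-1.26, 4.41], [0.16, 1.93], [-2.52, 2.52]. Speed limits (rad/s): [1.89, 1.89, 2.39, 2.39, 3.01, 3.01, 3.01].

### API

Orientations are given as a 3x3 rotation matrix whose columns are the frame's x, y, z axes.
In Python, from workcell import movep, movel, goto_joints, open_gripper, clamp, wait, inverse_kinematics, read_state, camera, PlanningError, finish_job, grip_point_offset gives the robot as it stands. Calls block until the motion is done:
- movep(position, orientation): joint-space move of the TCP to a pose.
- movel(position, frame=None, max_speed=150, guard=None): straight line of the TCP; frame=None keeps the orientation; max_speed is the mean speed in mm/s. With guard (N) it stops when the force on the tool has changed by that much, and returns True; else False.
- goto_joints(angles): joint-space move.
- open_gripper() and clamp(): open the fingers fully, or close them until they stop; the grip force is fixed at half the most.
- wait(seconds).
- inverse_kinematics(position, orientation): joint angles nearest the present ones, or None.
- read_state(): the state.
- camera(name): name is "scene" or "top"; returns a dict with "image" (480x640x3 uint8, blue, green, red), "range_z" (480x640 float32, mm along the optical axis (not along the pixel's ray), 0 where there is no reading), "fx", "fy", "cx", "cy" (pixels), "cam_to_world" (4x4, takes a point from camera to world coordinates). Camera axes: x right, y up, looking along -z (the intrinsics and any distortion apply to the point x, -y, -z); pixel columns grow to the right and rows downward; lengths in mm; the calibration is good to about 2 mm. A picture is of the moment at which its call begins.
A pose or a line that the arm cannot do raises PlanningError and nothing moves.
- finish_job(): hands the job in, once; it reports no verdict.
The state is a dict: "time": time; "qpos": joint angles; "qvel": joint speeds; "joint_efforts": joint torques, N m; "eef_pos": TCP position; "tool_rot": TCP orientation; "ft_force": force on the tool from outside, world axes, zero at the start; "torque": the same for the moment, N m; "finger_gap": finger opening in mm.
Only numpy, scipy, OpenCV 4.12 (cv2) and the standard library are available. Lean on these libraries where they do the work, as an engineer would, in place of code of your own. Each camera call takes 0.05 s, during which the arm holds its last target.

### The job

Unload the open press the safe way: push the red mushroom stop on the control station down until it stays in, then lift the moulded drawer pull out of the press die and lay it gently, without dropping it, flat, rib up and lengthways in the empty compartment of the blue-edged box. Once it lies there, turn the mushroom clockwise so that it springs out again. Do not press the green start button, and leave the raised platen, the finished pull and the tools on the bench where they are.

Things in the scene. Friction and masses are not known exactly. Their poses are not given: they have to be found in the camera images.
- station: Push-button station screwed to the bench: grey box 80 mm (its x) x 184 mm (its y), top panel 58 mm above the bench; origin at the centre of its underside, z up. In a row along its y: red mushroom stop (axis at x 0, y -56 mm), green start button (y +4; black housing 19 mm in radius, 11 mm high on the panel; button 11 mm in radius, top 16 mm above it), amber lamp (y +58, 18 mm high).
- stop_top (a point): Centre of the flat top of the red mushroom head: 40 mm in diameter, 20 mm high, straight ribbed side from 3 to 13 mm above its underside, white arrows on top. Out, its top is 38 mm above the panel (96 mm above the bench); latched in, 31 mm above the panel, its underside 11 mm. Under it a bezel 15 mm in radius, 7 mm high. Moves and turns with the head.
- stop_press (a joint): Travel of the stop in m, downward: 0 = out, 0.007 = latched in, 0.0095 = end stop. Pushed beyond 0.007 and let go it stays at 0.007. A spring pushes it out: it begins to move at 3 N and needs 7 to 8 N to pass the latch.
- stop_turn (a joint): Turn of the mushroom head in rad, clockwise seen from above: 0 = home, 0.9 = end stop; it does not turn the other way. When it is latched in, a turn beyond about 0.5 (0.1 N m) frees it, and the spring pushes it out once the fingers let go; it then turns home by itself.
- start (a joint): Travel of the green start button in m: 0 = out, 0.005 = fully pressed. Not to be pressed.
- pull_center (a point): Centre of the reddish moulded wooden drawer pull in the die, 15 mm above its underside: back plate 52 mm (its x) x 90 mm (its y) x 10 mm with a raised grip rib on it, 18 mm wide (x), 58 mm long (y), 20 mm high (30 mm in all). z points out of the rib side. About 65 g. It lies rib up, its long side along the press's y.
- die_floor (a point): Centre of the die cavity's floor, axes of the press (z up), 80 mm above the bench. The cavity is 55 mm (x) x 93 mm (y), 10 mm deep, in a block 112 x 128 mm; the back plate fills it flush and the rib stands 20 mm above the block. The green press base reaches 110 mm either way in x, 100 mm to -y, 190 mm to +y. The hinge of the raised platen is 132 mm to +y, 37 mm up; its lugs reach 54 mm up.
- platen_edge (a point): Middle of the top edge of the raised upper platen, a plate 150 mm wide (along the press's x) that stands up 197 mm from the hinge; a die on it stands out 26 mm from the hinge plane towards the pull, and a handle bar reaches 39 mm above this edge. To be left as it stands.
- platen (a joint): Lean of the raised platen in rad: 0 = upright, 0.3 = leaning back, away from the die. A stiff hinge holds it.
- bay (a point): Middle of the empty compartment's floor in the blue-edged box, 5 mm above the bench, axes of the box (z up). Inside it measures 132 mm (its x, lengthways) x 102 mm (its y); walls 6 mm thick, rim 32 mm above the bench. The box (144 x 222 mm) is fixed; its other compartment, with a finished pull, is 108 mm to +y. Lengthways: the pull's long side along the box's x, either way round.
- finished_center (a point): Centre of the finished pull, 15 mm above its underside, same shape, lying loose in the other compartment. To be left there.
- mallet_center (a point): Half-way up a dark wooden carver's mallet standing on its head: 88 mm in diameter, 225 mm high, loose.
- canister_center (a point): Half-way up a blue canister with a yellow cap: 72 mm in diameter, 179 mm high, loose.
- gouge_center (a point): Middle of a carving gouge lying loose on the bench, 10 mm above it: 260 mm long (its x), wooden handle towards -x, up to 29 mm thick.
There are look-alikes about, which are no part of the job. There is more than one size of the station; the one meant has the size given above. What is shaped like the part that bears pull_center but black is not meant.

How it is judged:
By the outcome, as a careful person would: the job done as asked, in the order asked, and still so for the second after the job is handed in, with the robot touching nothing.
It also fails if it takes over 72 s, if anything falls off the work surface, if the arm or the gripper's body presses on something with over 40 N, if the wrist force passes 120 N, or if a joint passes its speed limit or range.

## Working session

There is one attempt and no reset: what is moved stays moved. The work goes in short steps, each a Python script; the robot and the scene stay as the last script left them, time stands still between calls to the robot, and variables do not carry over. Pictures are saved under pics/ and viewed, and the job is handed in when it is done.

```bash
ls; mkdir -p pics; python3 - <<'E'
from workcell import *
import cv2,numpy as np,pickle
for n in("scene","top"):
    c=camera(n); cv2.imwrite(f"pics/{n}0.png",c["image"]); pickle.dump(c,open(f"{n}0.pkl","wb"))
    print(n,c["fx"],c["fy"],c["cx"],c["cy"],[k for k in c]);print(np.round(c["cam_to_world"],3))
s=read_state();print(s["time"],s["eef_pos"],s["tool_rot"],s["finger_gap"],grip_point_offset)
E
```

```text
pics
scene 534.2300257098741 534.2300257098741 327.6394283267682 239.70000407922214 ['image', 'range_z', 'fx', 'fy', 'cx', 'cy', 'cam_to_world']
[[-8.870000e-01 -3.390000e-01  3.140000e-01  9.428150e+02]
 [ 4.620000e-01 -6.600000e-01  5.930000e-01  6.974080e+02]
 [ 7.000000e-03  6.710000e-01  7.420000e-01  1.081615e+03]
 [ 0.000000e+00  0.000000e+00  0.000000e+00  1.000000e+00]]
top 447.18104125958246 447.18104125958246 318.13409999310124 239.80975428400555 ['image', 'range_z', 'fx', 'fy', 'cx', 'cy', 'cam_to_world']
[[ 3.00000e-03  1.00000e+00 -2.70000e-02  5.51692e+02]
 [-1.00000e+00  4.00000e-03  1.40000e-02 -1.34560e+01]
 [ 1.40000e-02  2.70000e-02  1.00000e+00  1.20079e+03]
 [ 0.00000e+00  0.00000e+00  0.00000e+00  1.00000e+00]]
0.1 [ 137.38876726 -609.38865693  230.76793206] [[ 2.20000609e-01 -9.75499693e-01 -2.83748722e-04]
 [-9.75499156e-01 -2.20000786e-01  1.02472275e-03]
 [-1.06204167e-03  5.13570101e-05 -9.99999435e-01]] 85.79059504458542 -18.700000000000003
```

View pics/scene0.png

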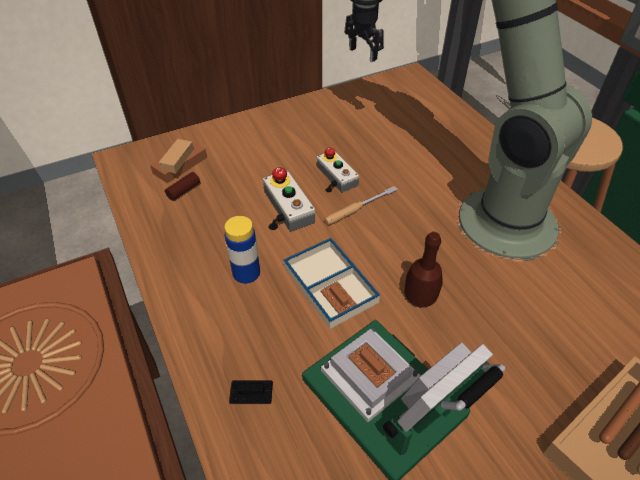

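View pics/top0.png

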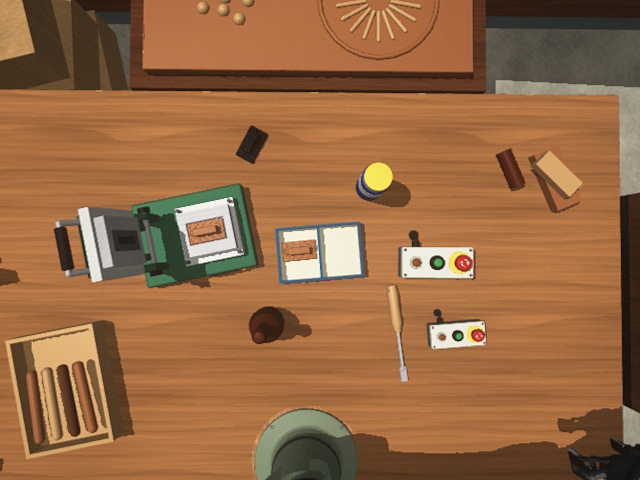

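The scene picture shows the larger station (mushroom at about (280,174)), the box (330,282) and the press (370,375). In the top picture, the station is at (437,262), its mushroom at (463,263), the empty compartment at (343,250) and the pull in the die at (207,230). The small station at (458,335) and the black pull at (252,144) are the look-alikes. Next I'll measure them.

```bash
cat > h.py <<'E'
import numpy as np,cv2,pickle
def ray(c,u,v):
    u=np.asarray(u,float);v=np.asarray(v,float)
    d=np.stack([(u-c["cx"])/c["fx"],-(v-c["cy"])/c["fy"],-np.ones_like(u)],-1)
    T=np.array(c["cam_to_world"]);return T[:3,3],d@T[:3,:3].T
def onplane(c,u,v,z):
    o,d=ray(c,u,v);t=(z-o[2])/d[...,2];return o+d*t[...,None]
def cloud(c):
    v,u=np.mgrid[:480,:640];o,d=ray(c,u,v);return o+d*c["range_z"][...,None]
E
python3 - <<'E'
from h import *
for n in("top","scene"):
    c=pickle.load(open(n+"0.pkl","rb"));P=cloud(c);im=c["image"]
    hsv=cv2.cvtColor(im,cv2.COLOR_BGR2HSV)
    ok=c["range_z"]>0
    print(n,"bench z",np.median(P[...,2][ok&(abs(P[...,0]-600)<250)&(abs(P[...,1])<350)]))
    x,y,z=P[...,0],P[...,1],P[...,2]
    red=cv2.inRange(hsv,(0,190,100),(6,255,255))|cv2.inRange(hsv,(174,190,100),(180,255,255))
    nn,lab,st,ce=cv2.connectedComponentsWithStats(red)
    for i in range(1,nn):
        if st[i,4]>40:
            p=P[(lab==i)&ok]; print("red",ce[i],st[i,4],np.round(np.median(p,0),1),p[:,2].max().round(1))
    # station panel
    m=ok&(abs(z-58)<5)&(x>380)&(x<620)&(y<-120)&(y>-480)
    m8=cv2.morphologyEx(m.astype(np.uint8),cv2.MORPH_OPEN,np.ones((2,2)))
    nn,lab,st,ce=cv2.connectedComponentsWithStats(m8)
    for i in range(1,nn):
        if st[i,4]>200:
            r=cv2.minAreaRect(P[lab==i][:,:2].astype(np.float32));print("panel",ce[i],st[i,4],r,np.median(z[lab==i]))
    # rib: z~110 near press
    m=ok&(abs(z-110)<5)&(x>450)&(x<700)&(y<400)&(y>150)
    nn,lab,st,ce=cv2.connectedComponentsWithStats(m.astype(np.uint8))
    for i in range(1,nn):
        if st[i,4]>40:
            r=cv2.minAreaRect(P[lab==i][:,:2].astype(np.float32));print("rib?",ce[i],st[i,4],r,np.median(z[lab==i]))
    m=ok&(abs(z-90)<4)&(x>450)&(x<700)&(y<400)&(y>150)
    nn,lab,st,ce=cv2.connectedComponentsWithStats(m.astype(np.uint8))
    for i in range(1,nn):
        if st[i,4]>100:
            r=cv2.minAreaRect(P[lab==i][:,:2].astype(np.float32));print("block?",ce[i],st[i,4],r,np.median(z[lab==i]))
    # box: blue
    b=cv2.inRange(hsv,(98,80,60),(115,255,190))
    m=(b>0)&ok&(abs(z-32)<8)&(x>420)&(x<680)&(y>-200)&(y<200)
    r=cv2.minAreaRect(P[m][:,:2].astype(np.float32));print("box",m.sum(),r,np.median(z[m]))
    pix=np.argwhere(m)[:,::-1].astype(np.float32);print(cv2.minAreaRect(pix))
    if n=="top":
        for a,(u0,v0,u1,v1) in {"s":(390,225,490,345),"b":(265,205,375,290),"p":(50,180,265,290)}.items():
            k=600/max(u1-u0,0.0+ (v1-v0)*1.3); cv2.imwrite(f"pics/z{a}.png",cv2.resize(im[v0:v1,u0:u1],None,fx=min(k,6),fy=min(k,6),interpolation=2))
E
```

```text
top bench z 2.386628641775701
red [462.55944056 262.74825175] 143 [ 525.4 -387.7   94.3] 99.9
red [477.12658228 334.7721519 ] 79 [ 345.7 -429.6   73.4] 79.6
panel [436.52091255 263.00316857] 1578 ((522.1844482421875, -232.86155700683594), (80.43682861328125, 438.610595703125), 0.1918567568063736) 58.91154230689722
rib? [204.78857143 230.        ] 175 ((604.1743774414062, 247.94244384765625), (18.2183780670166, 58.349220275878906), 11.90956974029541) 110.37757805009619
block? [206.5431079  230.42333505] 1937 ((604.4200439453125, 247.8192596435547), (112.4892578125, 129.34165954589844), 12.176715850830078) 90.75108479437381
box 591 ((550.97900390625, -33.10064697265625), (142.5094451904297, 220.90318298339844), 4.708798885345459) 33.26763557915774
((319.4014587402344, 252.2678680419922), (54.66535568237305, 84.56981658935547), 85.42607879638672)
scene bench z 0.5144436748503267
red [329.45833333 151.91666667] 48 [ 346.1 -424.2   68.8] 73.9
red [279.10752688 173.95698925] 93 [ 531.5 -377.3   89.9] 98.6
panel [289.25186104 196.44540943] 806 ((685.6718139648438, 155.520751953125), (1192.115966796875, 133.8502197265625), 71.0204086303711) 56.076764591031974
rib? [372.05045872 359.34862385] 218 ((602.3497924804688, 252.6344451904297), (18.515939712524414, 58.37246322631836), 11.849364280700684) 108.62123755073577
block? [371.20439122 365.02914172] 2505 ((602.1668090820312, 251.2215576171875), (114.36176300048828, 129.98330688476562), 11.923892974853516) 88.9183530891961
box 676 ((549.4374389648438, -30.138595581054688), (147.6044158935547, 226.31971740722656), 4.325083255767822) 30.69771342569038
((331.34002685546875, 277.1200256347656), (84.60000610351562, 56.000003814697266), 53.13010025024414)
```

```bash
python3 - <<'E'
from h import *
for n in("top","scene"):
    c=pickle.load(open(n+"0.pkl","rb"));P=cloud(c);im=c["image"];x,y,z=P[...,0],P[...,1],P[...,2]
    ok=c["range_z"]>0
    m=ok&(abs(z-58)<4)&(x>455)&(x<600)&(y<-180)&(y>-470)
    m8=cv2.morphologyEx(m.astype(np.uint8),cv2.MORPH_OPEN,np.ones((3,3)))
    nn,lab,st,ce=cv2.connectedComponentsWithStats(m8);i=1+np.argmax(st[1:,4])
    q=P[lab==i];r=cv2.minAreaRect(q[:,:2].astype(np.float32));print(n,"panel",st[i,4],r)
    m=ok&(abs(z-96)<5)&(x>455)&(x<600)&(y<-330)&(y>-450);q=P[m]
    print("mush",m.sum(),np.round(q.mean(0),1),cv2.minEnclosingCircle(q[:,:2].astype(np.float32)))
    m=ok&(z>50)&(z<300)
    for nm,(a,b,d,e) in dict(canister=(600,780,-220,-60),mallet=(300,480,60,200)).items():
        k=m&(x>a)&(x<b)&(y>d)&(y<e);print(nm,np.round(np.median(P[k],0)),P[k][:,2].max().round() if k.any() else None, P[k].min(0).round(),P[k].max(0).round())
E
```

```text
top panel 887 ((526.7400512695312, -316.14111328125), (77.02091217041016, 144.99024963378906), 0.19372420012950897)
mush 185 [ 526.9 -390.    95.4] ((526.8344116210938, -390.9487609863281), 20.316068649291992)
canister [ 719. -159.  179.] 186.0 [ 691. -198.   52.] [ 759. -130.  186.]
mallet [379.  93. 113.] 229.0 [329.  60.  52.] [411. 144. 229.]
scene panel 113 ((540.0429077148438, -302.619384765625), (54.28081130981445, 46.83323669433594), 62.90055465698242)
mush 68 [ 526.4 -385.9   93.9] ((526.1253051757812, -385.531494140625), 18.532211303710938)
canister [ 731. -138.  145.] 183.0 [ 690. -195.   50.] [ 761. -122.  183.]
mallet [379. 118. 109.] 226.0 [329.  65.  50.] [409. 149. 226.]
```

View pics/zs.png

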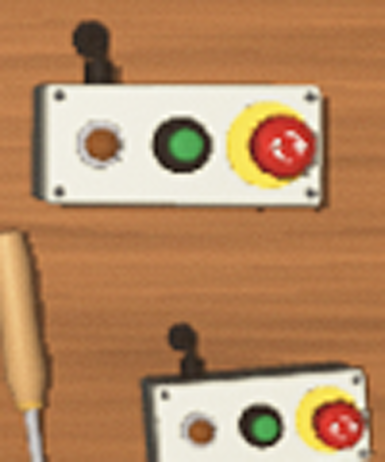

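View pics/zp.png

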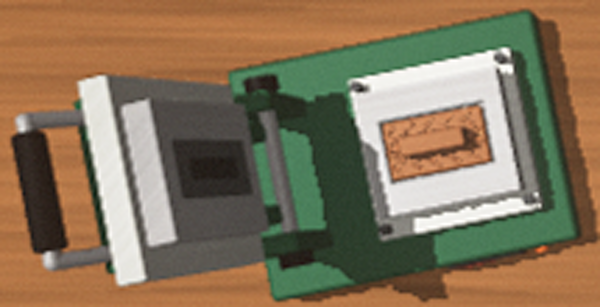

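The top picture puts the mushroom at (463,263), or about (526.6, -388) mm when averaged over both views. The pull's rib in the die is at about (603.2, 250.3) with yaw 11.9°, and the bay at about (554.4, -85.4) with yaw 4.5°. Pressing the stop first.

```bash
cat >> h.py <<'E'
def R(deg):
    a=np.radians(deg);c,s=np.cos(a),np.sin(a);return np.array([[c,s,0],[s,-c,0],[0,0,-1.]])
def snap(name):
    from workcell import camera
    for n in("scene","top"):
        c=camera(n);pickle.dump(c,open(f"{name}_{n}.pkl","wb"));cv2.imwrite(f"pics/{name}_{n}.png",c["image"])
def st():
    from workcell import read_state
    s=read_state();print("t",round(s["time"],2),"p",np.round(s["eef_pos"],1),"f",np.round(s["ft_force"],1),"m",np.round(s["torque"],2),"gap",round(s["finger_gap"],1),"q",np.round(s["qpos"],3));return s
E
python3 - <<'E'
from h import *;from workcell import *
for a in(-25,25,0,180,155,205):
    q=inverse_kinematics([526.6,-388,130],R(a));print("stop",a,None if q is None else np.round(q,3))
for p in([603.2,250.3,89],[603.2,250.3,230]):
  for a in(101.9,-78.1):
    q=inverse_kinematics(p,R(a));print("die",a,None if q is None else np.round(q,3))
for a in(4.5,184.5):
    q=inverse_kinematics([554.4,-85.4,14],R(a));print("bay",a,None if q is None else np.round(q,3))
E
```

```text
stop -25 [ 0.725  0.69  -0.281  1.592  0.229  0.892 -0.075]
stop 25 [ 0.839  0.715 -0.463  1.585  0.374  0.931  0.685]
stop 0 [ 0.782  0.701 -0.371  1.588  0.301  0.909  0.305]
stop 180 [ 0.336  0.708  0.328  1.616 -0.279  0.865 -2.368]
stop 155 [ 0.108  0.813  0.728  1.628 -0.636  0.951 -2.515]
stop 205 [ 0.401  0.693  0.223  1.612 -0.188  0.858 -2.007]
die 101.9 [ 0.07   0.908 -0.924  1.595  0.806  1.059  0.693]
die -78.1 [-0.171  0.773 -0.492  1.609  0.445  0.873 -2.197]
die 101.9 [ 0.22   0.912 -1.324  1.481  0.886  1.433  0.651]
die -78.1 [-0.008  0.672 -0.776  1.493  0.491  1.179 -2.228]
bay 4.5 [ 0.389  0.782 -0.483  1.886  0.597  0.621 -0.394]
bay 184.5 [-0.226  0.792  0.393  1.919 -0.558  0.54  -2.514]
```

```bash
python3 - <<'E'
from h import *;from workcell import *
clamp()
movep([526.6,-388,150],R(0));st()
movel([526.6,-388,101],max_speed=100);s=st()
snap("a")
E
```

```text
t 2.53 p [ 525.5 -389.6  150.2] f [-0. -0. -0.] m [-0.01 -0.01  0.03] gap 0.1 q [ 0.79   0.677 -0.379  1.575  0.291  0.946  0.312]
t 3.17 p [ 526.7 -388.1  101.2] f [0.1 0.3 0.2] m [-0.02 -0.01  0.04] gap 0.1 q [ 0.777  0.737 -0.362  1.604  0.32   0.859  0.29 ]
```

```bash
python3 - <<'E'
from h import *
a=cv2.imread("pics/a_scene.png")[100:250,200:400];b=cv2.imread("pics/a_top.png")[210:320,390:530]
cv2.imwrite("pics/a_z.png",np.hstack([cv2.resize(a,(440,330),interpolation=2),cv2.resize(b,(360,330),interpolation=2)]))
E
```

```text
(no output)
```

View pics/a_z.png

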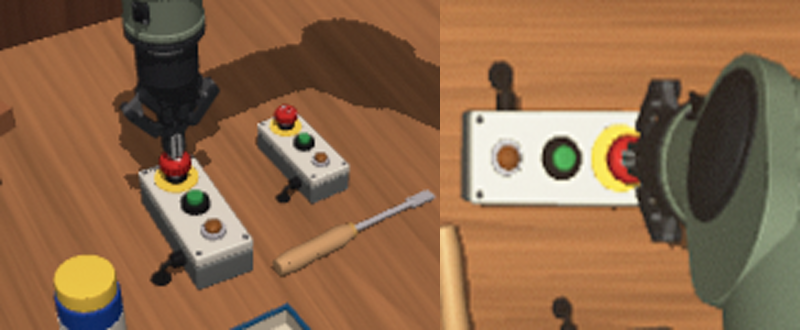

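The fingers stand on the middle of the mushroom (scene crop, about (175,160)), so I'll press now.

```bash
python3 - <<'E'
from h import *;from workcell import *
g=movel([526.6,-388,85.5],max_speed=25,guard=22);print(g);st()
movel([526.6,-388,130],max_speed=100);st()
open_gripper()
movel([526.6,-388,200],max_speed=150)
snap("b")
c=pickle.load(open("b_scene.pkl","rb"));P=cloud(c);x,y,z=P[...,0],P[...,1],P[...,2]
im=c["image"];hsv=cv2.cvtColor(im,cv2.COLOR_BGR2HSV)
def reds(c):
    P=cloud(c);hsv=cv2.cvtColor(c["image"],cv2.COLOR_BGR2HSV)
    m=(hsv[...,1]>190)&((hsv[...,0]<7)|(hsv[...,0]>173))&(hsv[...,2]>90)&(P[...,0]>490)&(P[...,0]<560)&(P[...,1]<-340)&(P[...,1]>-430)&(P[...,2]>60)
    return P[m]
for n in("scene0","b_scene"):
    q=reds(pickle.load(open(n+".pkl","rb")));print(n,len(q),np.percentile(q[:,2],[50,80,90,95]))
st()
E
python3 - <<'E'
from h import *
cv2.imwrite("pics/b_z.png",cv2.resize(cv2.imread("pics/b_scene.png")[100:250,200:400],(800,600),interpolation=2))
E
```

```text
True
t 3.9 p [ 527.1 -388.3   86.5] f [-3.3  1.7 11.5] m [ 0.35  0.57 -0.02] gap -0.2 q [ 0.773  0.756 -0.356  1.611  0.329  0.833  0.283]
t 4.49 p [ 526.4 -388.   129.8] f [-0.  -0.2 -1.5] m [-0.02 -0.01 -0.01] gap -0.0 q [ 0.784  0.701 -0.374  1.589  0.303  0.909  0.303]
scene0 99 [89.69562571 92.96996197 94.93988543 95.33598499]
b_scene 101 [84.23780826 86.91696716 88.62997871 90.12553703]
t 5.99 p [ 526.1 -387.7  198.7] f [-0.6  0.  -0.5] m [0.   0.   0.06] gap 85.5 q [ 0.797  0.625 -0.395  1.535  0.265  1.036  0.334]
```

View pics/b_z.png

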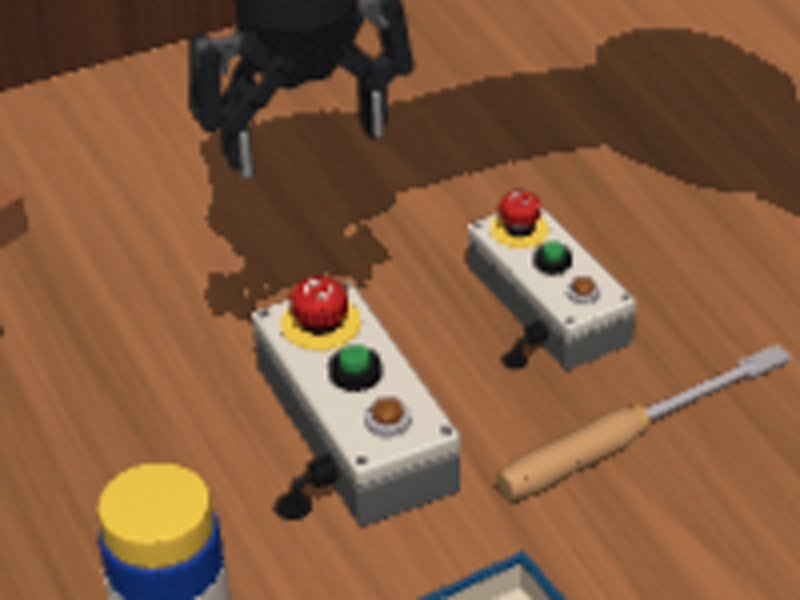

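The mushroom sits about 6 mm lower than before, at (320,300) in the zoomed crop, so it is latched in. The green button looks unchanged. Now to the die.

```bash
python3 - <<'E'
from h import *;from workcell import *
for p,a in(([560,-60,250],50),([600,240,200],101.9),([603.2,250.3,140],101.9)):
    q=inverse_kinematics(p,R(a));print(None if q is None else np.round(q,3))
movep([560,-60,250],R(50));st()
for p,a in(([603.2,250.3,180],101.9),([603.2,250.3,140],101.9)):
    q=inverse_kinematics(p,R(a));print(None if q is None else np.round(q,3))
movel([603.2,250.3,180],R(101.9),max_speed=150);st()
snap("c")
E
```

```text
[ 0.495  0.475 -0.686  1.72   0.337  1.068  0.571]
[ 0.09   0.747 -0.93   1.539  0.63   1.179  0.82 ]
[ 0.039  0.809 -0.862  1.568  0.672  1.082  0.782]
t 7.25 p [560.  -61.8 249.6] f [ 0.2  0.1 -0.5] m [-0.02  0.01  0.01] gap 85.1 q [ 0.496  0.476 -0.684  1.719  0.337  1.068  0.57 ]
[ 0.031  0.752 -0.848  1.539  0.602  1.128  0.832]
[ 0.017  0.794 -0.82   1.57   0.639  1.064  0.805]
t 9.54 p [603.4 249.7 180.2] f [ 0.1  0.2 -0.5] m [-0.02 -0.02 -0.  ] gap 85.7 q [ 0.026  0.748 -0.836  1.539  0.594  1.124  0.837]
```

View pics/c_scene.png

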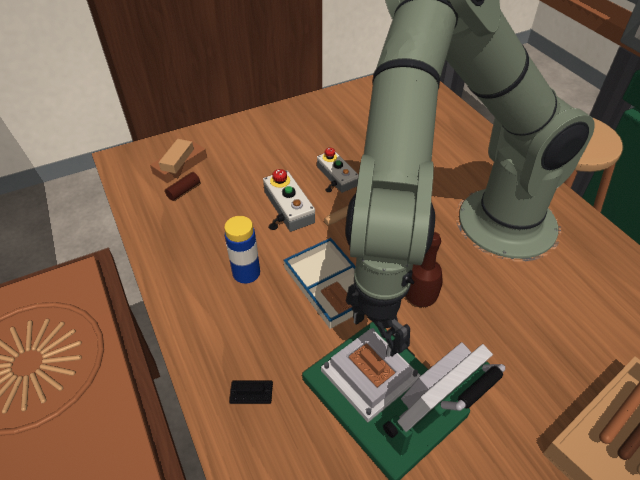

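View pics/c_top.png

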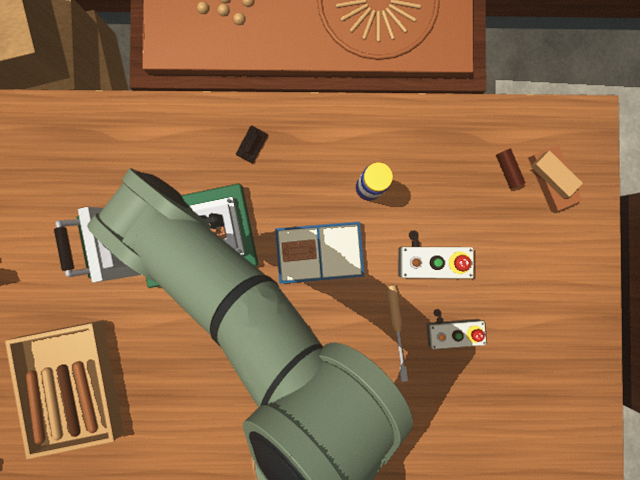

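The scene picture shows the open fingers astride the pull, at about (375,345). The top picture shows the wrist housing at (130,220) close to the raised platen, so I'll measure that clearance before going down.

```bash
python3 - <<'E'
from h import *
o=np.array([603,250,80.]);a=np.radians(11.9);X=np.array([np.cos(a),np.sin(a),0]);Y=np.array([-np.sin(a),np.cos(a),0])
for n in("top","scene"):
    P0=cloud(pickle.load(open(n+"0.pkl","rb")));c=pickle.load(open("c_"+n+".pkl","rb"));P=cloud(c);ch=(abs(P-P0).max(-1)>25)&(c["range_z"]>0)&(P[...,2]>130)
    q=P[ch]-o;l=np.c_[q@X,q@Y,q[:,2]+80]
    print(n)
    for z0 in range(130,620,30):
        k=l[(l[:,2]>=z0)&(l[:,2]<z0+30)&(abs(l[:,0])<160)]
        if len(k)>3: print(z0,len(k),"y max",np.percentile(k[:,1],99).round(),"x",k[:,0].min().round(),k[:,0].max().round())
    q=P0[(pickle.load(open(n+"0.pkl","rb"))["range_z"]>0)]-o;l=np.c_[q@X,q@Y,q[:,2]+80];k=l[(abs(l[:,0])<100)&(l[:,1]>50)&(l[:,1]<330)&(l[:,2]>130)]
    for z0 in range(130,380,30):
        j=k[(k[:,2]>=z0)&(k[:,2]<z0+30)]
        if len(j): print("platen",z0,"ymin",j[:,1].min().round(),j[:,1].max().round())
E
```

```text
top
160 6 y max -419.0 x 32.0 65.0
190 4 y max -48.0 x -9.0 -5.0
220 32 y max -46.0 x -12.0 14.0
250 79 y max 8.0 x -59.0 18.0
280 132 y max 196.0 x -71.0 70.0
310 5 y max 224.0 x -50.0 22.0
370 9 y max -39.0 x 20.0 31.0
460 13 y max -67.0 x -10.0 11.0
490 139 y max 34.0 x -33.0 76.0
520 827 y max 64.0 x -39.0 73.0
550 3532 y max 53.0 x -110.0 62.0
580 3618 y max 9.0 x -144.0 13.0
610 3428 y max -55.0 x -160.0 -57.0
platen 130 ymin 118.0 150.0
platen 160 ymin 137.0 159.0
platen 190 ymin 119.0 161.0
platen 220 ymin 122.0 172.0
platen 250 ymin 129.0 184.0
platen 280 ymin 135.0 209.0
platen 310 ymin 144.0 232.0
platen 340 ymin 214.0 224.0
scene
160 5 y max -57.0 x -9.0 31.0
190 134 y max 58.0 x -9.0 73.0
220 262 y max 76.0 x -12.0 74.0
250 457 y max 75.0 x -12.0 73.0
280 462 y max 174.0 x -75.0 51.0
310 424 y max 39.0 x -19.0 39.0
340 190 y max 48.0 x -10.0 48.0
370 691 y max 49.0 x -24.0 50.0
400 667 y max 58.0 x -23.0 46.0
430 935 y max 50.0 x -20.0 50.0
460 210 y max 73.0 x -15.0 74.0
490 1133 y max 76.0 x -28.0 76.0
520 2377 y max 73.0 x -54.0 74.0
550 3965 y max 56.0 x -131.0 61.0
580 3005 y max 4.0 x -160.0 11.0
610 2430 y max -56.0 x -160.0 -63.0
platen 130 ymin 125.0 168.0
platen 160 ymin 143.0 187.0
platen 190 ymin 124.0 192.0
platen 220 ymin 130.0 201.0
platen 250 ymin 137.0 206.0
platen 280 ymin 142.0 216.0
platen 310 ymin 173.0 235.0
platen 340 ymin 221.0 229.0
```

The arm clears the platen by about 45 mm or more, so I'll go down and grip the rib by its ends.

```bash
python3 - <<'E'
from h import *;from workcell import *
p=[603.2,250.3]
print(movel([*p,115],max_speed=120,guard=15));st()
print(movel([*p,89],max_speed=50,guard=12));st()
snap("d")
E
python3 - <<'E'
from h import *
cv2.imwrite("pics/d_z.png",cv2.resize(cv2.imread("pics/d_scene.png")[280:430,280:480],(800,600),interpolation=2))
E
```

```text
False
t 10.33 p [603.4 250.6 115.5] f [0.9 0.1 0.2] m [0.01 0.01 0.  ] gap 85.4 q [ 0.003  0.819 -0.795  1.585  0.657  1.022  0.792]
False
t 11.0 p [603.2 250.4  89. ] f [-1.   0.4  0. ] m [ 0.02  0.01 -0.04] gap 85.6 q [-0.007  0.85  -0.776  1.599  0.684  0.983  0.772]
```

View pics/d_z.png

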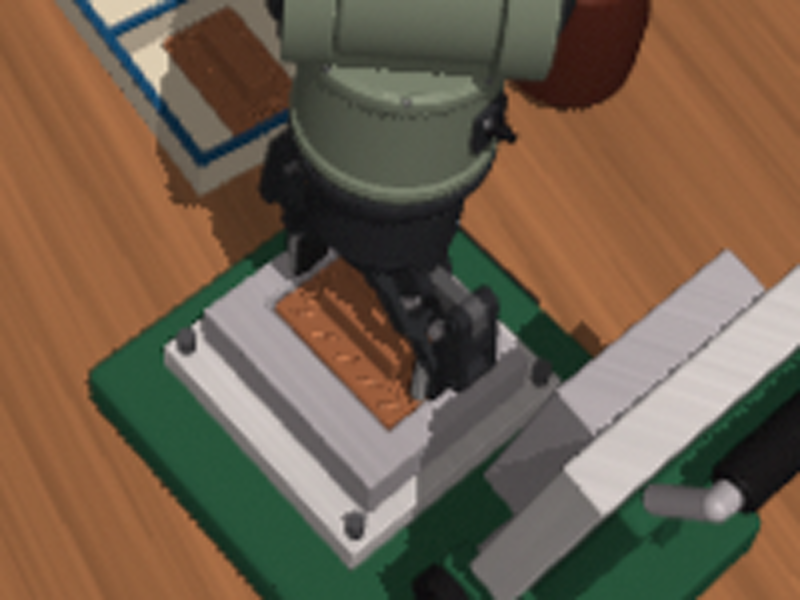

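The fingers straddle the rib ends, with the near one at about (430,380) in the crop. Closing now.

```bash
python3 - <<'E'
from h import *;from workcell import *
clamp();s=st()
if s["finger_gap"]>50:
    p=[603.2,250.3]
    print(movel([*p,96],max_speed=30));st()
    print(movel([*p,140],max_speed=80));st()
    snap("e")
E
python3 - <<'E'
from h import *
cv2.imwrite("pics/e_z.png",cv2.resize(cv2.imread("pics/e_scene.png")[260:410,280:480],(800,600),interpolation=2))
E
```

```text
t 11.48 p [603.3 250.4  89.6] f [-1.5 -1.1  7.2] m [-0.35  0.41  0.02] gap 56.7 q [-0.007  0.849 -0.776  1.599  0.684  0.983  0.772]
False
t 11.87 p [603.3 250.3  96.2] f [ 0.8 -0.4 -0.4] m [-0.04  0.04 -0.01] gap 56.6 q [-0.004  0.841 -0.781  1.595  0.677  0.993  0.778]
False
t 12.57 p [603.2 250.1 139.9] f [ 0.3  0.2 -0.6] m [-0.01 -0.    0.07] gap 56.6 q [ 0.013  0.791 -0.811  1.57   0.633  1.06   0.809]
```

View pics/e_z.png

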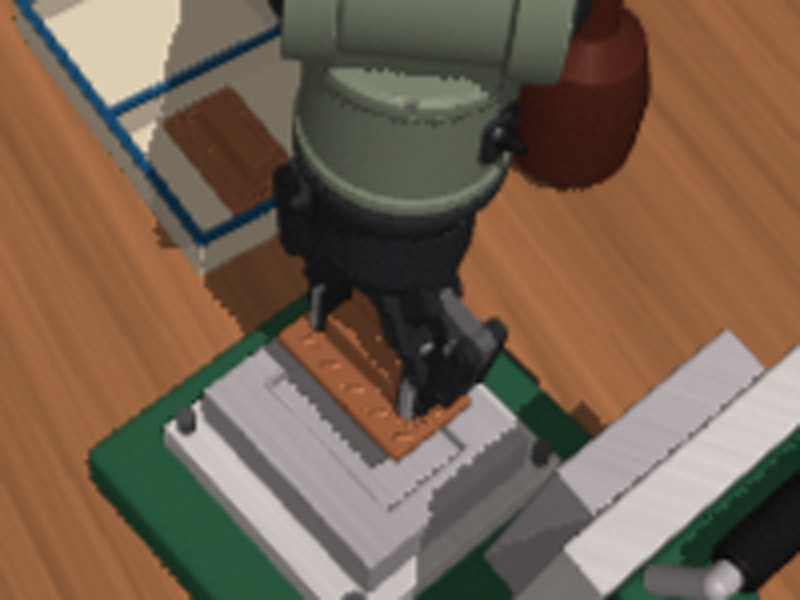

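The pull is clear of the die, level and gripped (crop about (380,370), gap 56.6). Carrying it to the bay.

```bash
python3 - <<'E'
from h import *;from workcell import *
movel([603.2,250.3,190],max_speed=120)
movep([580,90,200],R(50));st()
movel([554.4,-85.4,150],R(4.5),max_speed=120);st()
movel([554.4,-85.4,60],max_speed=100);st()
snap("f")
E
python3 - <<'E'
from h import *
a=cv2.imread("pics/f_scene.png")[200:350,230:430];b=cv2.imread("pics/f_top.png")[190:300,260:400]
cv2.imwrite("pics/f_z.png",np.hstack([cv2.resize(a,(440,330),interpolation=2),cv2.resize(b,(360,330),interpolation=2)]))
E
```

```text
t 13.93 p [579.8  90.  199.6] f [ 0.4  0.1 -0.6] m [ 0.02 -0.02  0.02] gap 56.5 q [ 0.218  0.575 -0.686  1.711  0.419  1.008  0.256]
t 15.61 p [554.6 -84.7 150.1] f [-0.7 -0.8 -0.1] m [ 0.06 -0.01 -0.01] gap 56.5 q [ 0.377  0.556 -0.459  1.829  0.322  0.831 -0.162]
t 16.66 p [554.7 -85.4  60.5] f [-0.2  0.1 -0.3] m [-0.    0.02  0.04] gap 56.5 q [ 0.328  0.685 -0.395  1.879  0.41   0.657 -0.236]
```

View pics/f_z.png

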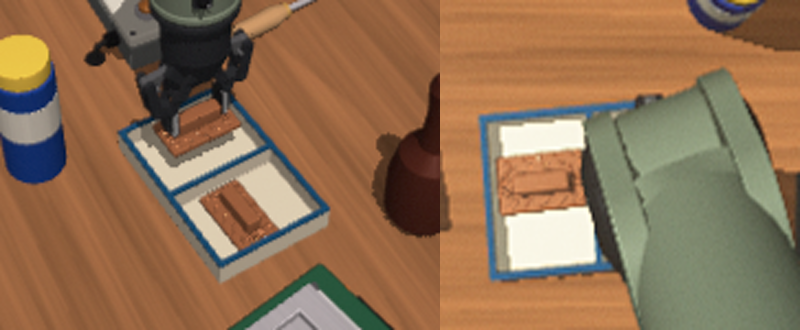

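View pics/f_scene.png

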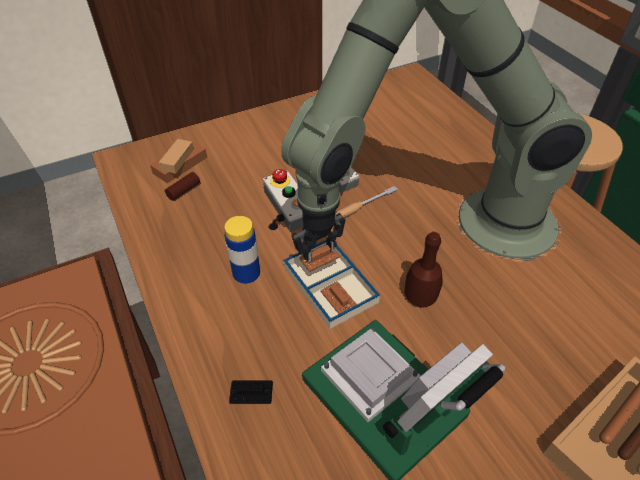

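The pull hangs level, lengthways over the empty compartment (crop about (198,130), the box's right half). Lowering gently until it touches.

```bash
python3 - <<'E'
from h import *;from workcell import *
p=[554.4,-85.4]
print(movel([*p,22],max_speed=60,guard=12));st()
print(movel([*p,11.5],max_speed=12,guard=4));s=st()
snap("g")
E
python3 - <<'E'
from h import *
cv2.imwrite("pics/g_z.png",cv2.resize(cv2.imread("pics/g_scene.png")[210:330,250:410],(800,600),interpolation=2))
E
```

```text
False
t 17.54 p [554.5 -85.3  22.1] f [-0.1 -0.  -0.6] m [ 0.08  0.02 -0.01] gap 56.8 q [ 0.303  0.746 -0.36   1.889  0.447  0.586 -0.268]
True
t 18.18 p [554.4 -85.4  14.5] f [-0.8  1.3  9.7] m [0.01 0.25 0.05] gap 56.6 q [ 0.298  0.758 -0.353  1.891  0.454  0.572 -0.274]
```

View pics/g_z.png

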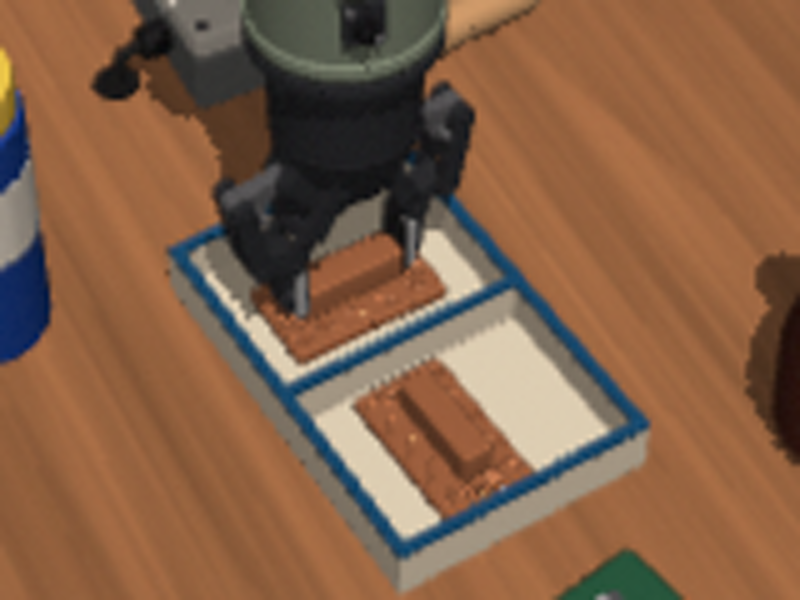

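It touched down at the expected height (14.5). Releasing.

```bash
python3 - <<'E'
from h import *;from workcell import *
p=[554.4,-85.4]
open_gripper();st()
movel([*p,40],max_speed=40);movel([*p,200],max_speed=150);st()
movel([526.6,-388,200],R(25),max_speed=200);st()
snap("i")
for n in("top","scene"):
    c=pickle.load(open(f"i_{n}.pkl","rb"));P=cloud(c);x,y,z=P[...,0],P[...,1],P[...,2]
    a=np.radians(4.5);q=(P[...,:2]-np.array([554.4,-85.4]));u=q[...,0]*np.cos(a)+q[...,1]*np.sin(a);v=-q[...,0]*np.sin(a)+q[...,1]*np.cos(a)
    m=(abs(u)<60)&(abs(v)<45)&(c["range_z"]>0)
    for z0,t in((35,4),(15,4)):
        k=m&(abs(z-z0)<t);print(n,z0,k.sum(),cv2.minAreaRect(P[k][:,:2].astype(np.float32)),np.median(z[k]))
E
python3 - <<'E'
from h import *
a=cv2.imread("pics/i_scene.png")[120:330,230:430];b=cv2.imread("pics/i_top.png")[190:300,260:400]
cv2.imwrite("pics/i_z.png",np.hstack([cv2.resize(a,(400,420),interpolation=2),cv2.resize(b,(400,420),interpolation=2)]))
E
```

```text
t 18.68 p [554.  -85.4  14.1] f [ 0.2  0.2 -0.5] m [ 0.03 -0.   -0.01] gap 85.6 q [ 0.298  0.759 -0.353  1.891  0.454  0.572 -0.274]
t 20.68 p [554.  -85.4 199.2] f [ 0.3 -0.4 -0.8] m [ 0.03 -0.   -0.08] gap 85.2 q [ 0.4    0.494 -0.486  1.786  0.279  0.932 -0.126]
t 22.35 p [ 526.9 -387.1  200.1] f [ 0.1 -0.2  0.3] m [-0.01 -0.02  0.04] gap 85.4 q [ 0.867  0.642 -0.51   1.53   0.342  1.06   0.71 ]
top 35 133 ((555.6802368164062, -85.40706634521484), (55.94307327270508, 17.346405029296875), 5.034482479095459) 35.53898569685293
top 15 460 ((554.964111328125, -87.40065002441406), (98.95433807373047, 86.7273941040039), 10.486931800842285) 15.400522044565491
scene 35 109 ((555.0758056640625, -80.07362365722656), (56.28501892089844, 21.196990966796875), 4.421657562255859) 33.314257915026474
scene 15 309 ((554.46435546875, -80.33387756347656), (88.69254302978516, 54.23686218261719), 4.689211368560791) 14.119444939297182
```

View pics/i_z.png

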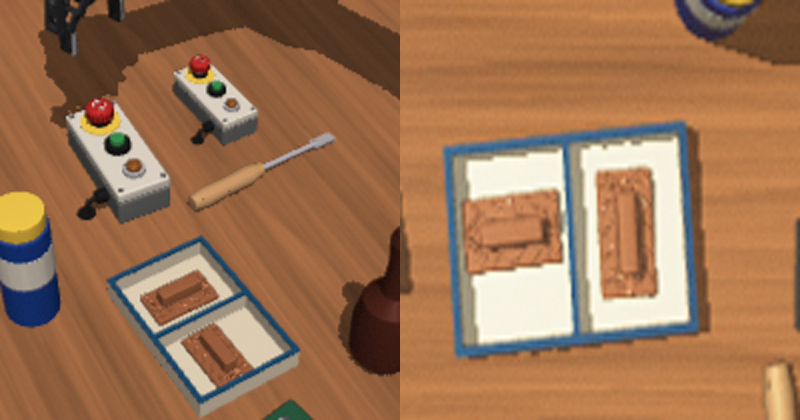

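The scene crop shows the pull flat, rib up and lengthways at (180,297). The top crop shows it at (627,232), with 5.0° rib yaw against the box's 4.5°. The stop is still in at (100,112). Next I'll grip the mushroom.

```bash
python3 - <<'E'
from h import *;from workcell import *
p=[526.6,-388]
print(movel([*p,100],max_speed=120,guard=12));st()
print(movel([*p,70],max_speed=50,guard=8));st()
snap("j")
E
python3 - <<'E'
from h import *
a=cv2.imread("pics/j_scene.png")[100:250,200:400]
cv2.imwrite("pics/j_z.png",cv2.resize(a,(800,600),interpolation=2))
E
```

```text
False
t 23.43 p [ 527.  -388.2  100.8] f [ 0.  -0.2 -0.2] m [0.03 0.01 0.03] gap 84.9 q [ 0.842  0.754 -0.468  1.601  0.411  0.885  0.657]
False
t 24.18 p [ 526.7 -388.    70.1] f [-0.1  0.   0.1] m [ 0.03  0.02 -0.04] gap 85.2 q [ 0.832  0.793 -0.452  1.614  0.433  0.835  0.64 ]
```

View pics/j_z.png

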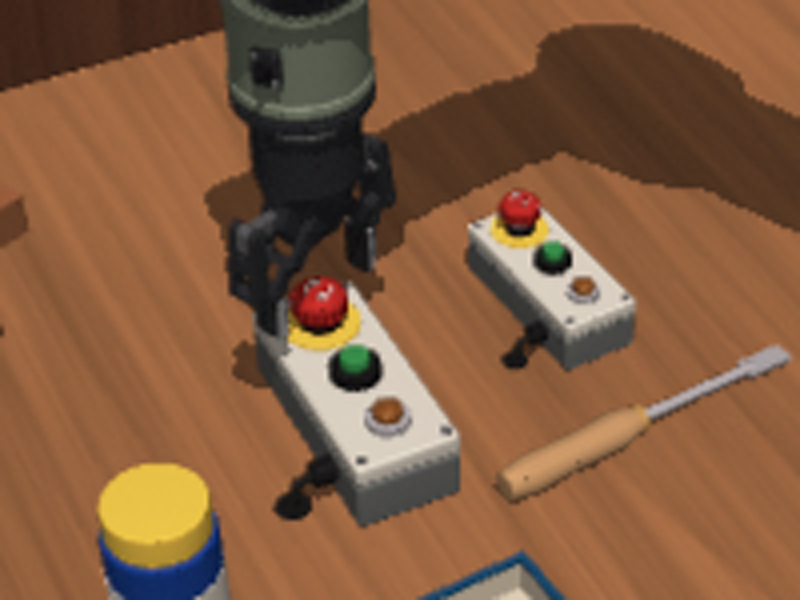

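The fingers stand either side of the head, at (275,330) and (365,250) with the head at (320,300). Closing, then turning clockwise.

```bash
python3 - <<'E'
from h import *;from workcell import *
p=[526.6,-388]
clamp();s=st()
f=np.hypot(*s["ft_force"][:2])
if 35<s["finger_gap"]<44 and f<40:
    for a in(10,-5,-18):
        movel([*p,70],R(a),max_speed=40);st()
E
```

```text
t 24.78 p [ 525.3 -388.7   70. ] f [-7.7 -1.8  4.9] m [-0.21  1.41 -0.  ] gap 37.0 q [ 0.833  0.793 -0.451  1.615  0.433  0.836  0.64 ]
t 25.19 p [ 525.9 -388.6   70.3] f [-5.7 -1.1  5.3] m [-0.26  0.88  0.06] gap 37.2 q [ 0.792  0.782 -0.386  1.617  0.374  0.817  0.422]
t 25.6 p [ 526.4 -388.7   70.5] f [-3.8 -2.1  5.6] m [-0.5   0.38  0.03] gap 37.1 q [ 0.751  0.773 -0.321  1.619  0.313  0.8    0.207]
t 25.98 p [ 526.9 -388.8   70.7] f [-0.9 -1.8  5.9] m [-0.8  -0.13  0.02] gap 36.9 q [ 0.714  0.766 -0.263  1.621  0.259  0.787  0.023]
```

```bash
python3 - <<'E'
from h import *;from workcell import *
p=[526.6,-388]
open_gripper();st()
movel([*p,110],max_speed=80);movel([*p,200],max_speed=150);wait(.3);st()
snap("k")
def reds(c):
    P=cloud(c);hsv=cv2.cvtColor(c["image"],cv2.COLOR_BGR2HSV)
    m=(hsv[...,1]>190)&((hsv[...,0]<7)|(hsv[...,0]>173))&(hsv[...,2]>90)&(P[...,0]>490)&(P[...,0]<560)&(P[...,1]<-340)&(P[...,1]>-430)&(P[...,2]>60)
    return P[m]
for n in("scene0","b_scene","k_scene"):
    q=reds(pickle.load(open(n+".pkl","rb")));print(n,len(q),np.percentile(q[:,2],[50,80,90,95]))
a=cv2.imread("pics/k_scene.png")
cv2.imwrite("pics/k_z.png",cv2.resize(a[100:250,200:400],(800,600),interpolation=2))
E
```

```text
t 26.51 p [ 526.6 -388.    69.9] f [ 0.4 -0.1  0.6] m [-0.03  0.04  0.02] gap 86.0 q [ 0.714  0.767 -0.264  1.622  0.259  0.787  0.023]
t 28.21 p [ 526.4 -387.9  199.4] f [-0.6 -0.1  0.1] m [-0.   -0.02  0.02] gap 85.4 q [ 0.737  0.614 -0.299  1.537  0.2    1.022  0.07 ]
scene0 99 [89.69562571 92.96996197 94.93988543 95.33598499]
b_scene 101 [84.23780826 86.91696716 88.62997871 90.12553703]
k_scene 108 [89.56832558 92.9922626  93.90873629 94.59847233]
```

View pics/k_z.png

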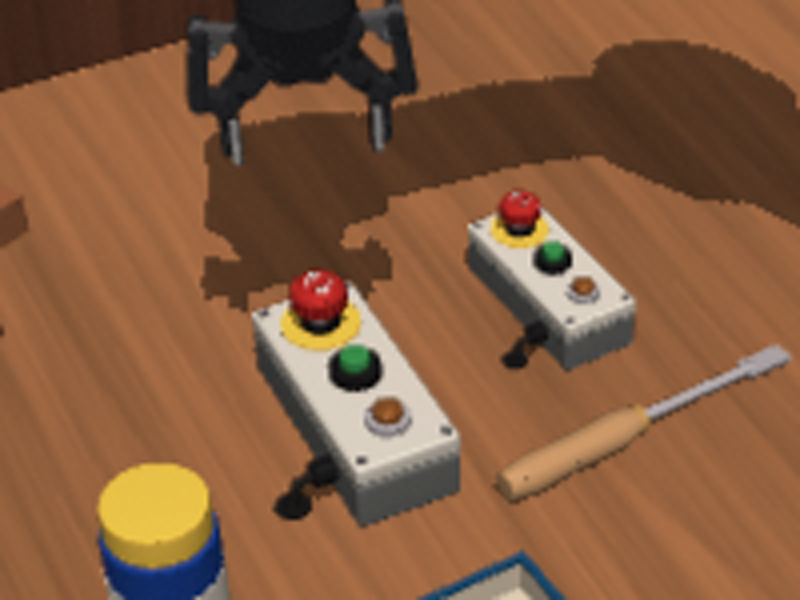

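View pics/k_scene.png

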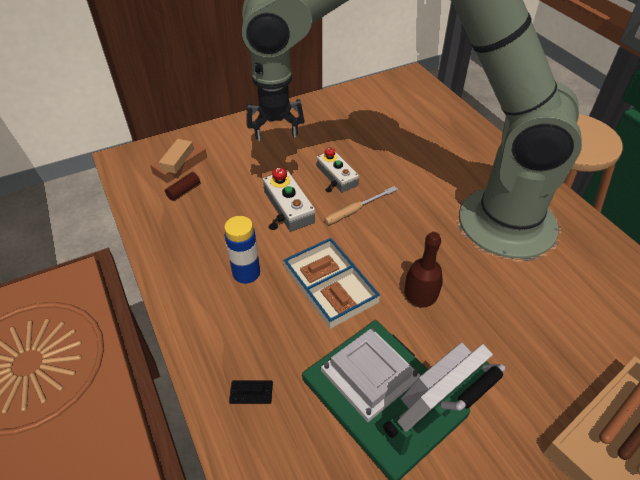

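The mushroom is back at its original height, with its black neck visible at (320,318) in the crop. The pull lies in the bay at (320,268), and the die is empty. The platen, mallet, canister, gouge and finished pull look unmoved. Handing in.

```bash
python3 - <<'E'
from workcell import *
print(finish_job())
E
```

```text
the job is handed in; nothing more can be done
None
```

I did the job in the order asked and handed it in, with the last clock reading at about 28 s of the 72 s allowed. No verdict is reported.

- **Stop pressed:** I pushed the red mushroom down until it latched. The camera then showed it about 6 mm lower than before (7 mm nominal).
- **Pull moved:** I gripped the pull by the ends of its rib and lifted it out of the die. I lowered it into the empty compartment until it touched (about 10 N) and let go there. Both views show it flat, rib up and lengthways, with its rib at 4.4–5.0° yaw against about 4.5° for the box.
- **Stop released:** I turned the mushroom 43° clockwise and let go. It sprang out, and its measured height matches the first picture within about 1 mm.
- **Left alone:** In the last picture the start button, platen, finished pull, mallet, canister and gouge look unmoved. I checked these by eye only. The arm was clear of everything.
- **Disagreement:** The two cameras differed by 3 to 5 mm in y, so I used their average. They place the pull at y = -85 mm (top) and -80 mm (scene), and both put it well inside the compartment.

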